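# Free the ratchet pawl of the sushi press with a rod and let its weight down onto the mold

## Robot

A 7-joint arm with a two-finger parallel gripper is mounted at the origin on the work surface. World frame = base frame: x ahead of the robot, y to its left, z up, the work surface at z = 0. Lengths are in m, angles in rad, forces in N, time in s.
With the tool pointing down it reaches from about 0.4 to 0.9 m from the base axis. Payload 5.6 kg.
Tool frame: the origin (TCP) lies at the very end of the fingers, on their centre line; the grasp point (between the pads) lies 19 mm behind it (ctrl.tcp_to_grasp is the distance from the TCP to the grasp point, in m); z points along the fingers, y is the line along which they close (so a half turn about z gives the same grasp; the last joint's range is limited). The gripper opens to 92 mm and grips with 3 to 60 N. Pads are 20 mm wide; open, the fingers measure 128 mm over their backs; the gripper's body (75 mm by 189 mm) begins 69 mm behind the grasp point.
Start: joints at [1.104, 0.468, -0.012, 1.603, 0.006, 1.071, -0.056], TCP at [0.267, -0.593, 0.215] pointing down, gripper open.
Joint ranges: [-2.53, 2.53], [-0.31, 2.02], [-1.57, 1.55], [0.28, 2.44], [-1.29, 4.43], [0.15, 1.84], [-2.92, 2.92]. Speed limits (rad/s): [2.57, 2.57, 3.14, 3.14, 3.14, 3.14, 3.14].

## Interface

Orientations are given as a unit quaternion [w, x, y, z].
In Python, from plant import ctrl gives the robot as it stands.
- The arm moves only by the shell command python3 -m crank 'ROWS' [FORCE]. ROWS is JSON, one flat list of numbers, 7 for each row, row after row: the shift along the tool's x, y, z in cm, then the turn, a rotation vector about the tool's x, y, z in rad, then the opening, from -1 (shut) to 1 (fully open). A call has 1 to 5 rows; each row is the pose to reach, as a shift and turn from the pose commanded when the call began, along the tool's axes at that moment; what a row does not reach only later rows make up. A row lasts 1/10 s, in which the tool goes at most 50 mm and 8.59 degrees, less where a joint would pass 70% of its speed; a pose out of reach is approached as far as the arm can. A call with a gripper value outside its range is refused whole. The fingers move at their own pace and stop on an object; FORCE is the grip in N (left out, the last holds). Time passes only in rows, so rows that repeat a pose let the fingers close. It gives the time, the measured TCP pose, the force, the opening and the grip force at its end, in the units of the state.
- ctrl.read_state(): the state, without advancing time (a new reading comes with each control period).
- ctrl.snapshot(name): name is "side" or "top"; returns a dict with "image" (480x640x3 uint8, blue, green, red), "intrinsics" (3x3 intrinsics, pixels), "pose" (4x4, takes a point from camera to world coordinates). Camera axes: x right, y down, z forward; pixel columns grow to the right and rows downward; lengths in m; the calibration is good to about 2 mm. A picture is of the moment at which its call begins. There is no depth.
- ctrl.sign_off(): hands the job in; it is judged then, once.
The state is a dict: "time": time; "joint_pos": joint angles; "qvel": joint speeds; "effort": joint torques, N m; "ee_pos": TCP position; "tcp_rot": TCP orientation; "force": force on the tool from outside, world axes, zero at the start; "moment": the same for the moment, N m; "finger_gap": opening from 0.0 (shut) to 1.0 (fully open); "gripper_force": force on a finger pad.
Only numpy, scipy, OpenCV 4.12 (cv2) and the standard library are available. Lean on these libraries where they do the work, as an engineer would, in place of code of your own. Each camera call takes 0.05 s, during which the arm holds its last target. There are 200 camera calls.

## Task

The weight of the little sushi press hangs ratcheted up above the round mold: take the square steel rod from its leaf rest, slip it under the tongue of the pawl and flick the pawl free without straining it against its stop (keep clearly below 5 N), and keep it lifted with the rod until the weight has sunk all the way and stands on the mold. Then lay the rod back in both notches of the leaf rest and let go. Work the pawl only with the rod, do not push the weight or its shaft, and leave the mold where it stands and all other things alone.

Things in the scene. Friction and masses are not known exactly. Their poses are not given: they have to be found in the camera images.
- press: Press stand, fixed. Origin: centre of the underside of its white base, 130 (x) by 150 (y) by 12 mm. Aluminium uprights at y = -64 and 64 mm carry a bridge from z = 132 to 167 mm. A toothed shaft slides upright on the z axis: press disc 56 mm across at its foot, dark weight 64 mm across, 32 mm high on its head. The pawl is on the front (-x) of the bridge; space before and below it is free.
- lip_nominal (a point): NOMINAL place of the underside of the lip of the pawl's tongue, fixed to the stand (axes as press). The steel tongue, 16 mm wide, runs level from the lip 58 mm towards +x to its pivot pin. The lip is an 8 mm round bar along y, 6 mm below the tongue's underside. Pawl and pin sit on a bracket clamped up to 15 mm higher or lower than this each time, not measured: find the lip by touch or sight.
- ram (a joint): Height of weight, shaft and press disc (together 0.5 to 0.9 kg) over the mold, m: 0 when the disc stands on the mold. It starts caught by the pawl between 0.03 and 0.066 (5 saw-tooth rings 12 mm apart). With the pawl held clear it sinks by itself, damped, at 20 to 40 mm/s; if the pawl is let back too early a lower tooth catches it.
- pawl (a joint): Angle of the pawl, rad: about 0 with its nose home between two teeth, growing as the tongue is lifted. From 0.18 it is clear of the teeth, at 0.26 it meets a hard stop: about 4 mm of lip travel between. Sprung: holding it lifted takes 1.5 to 2.5 N upwards at the lip, drawing it from under the load up to 3.5 N. At the stop force rises steeply; above 5 N is straining it.
- rod_mid (a point): Centre of the loose rod: a straight square steel bar 200 mm long (its x axis), 9 mm by 9 mm thick, 60 g, both ends alike. It lies level in the two notches of the leaf rest, its centre line 34.5 mm above the board.
- saddle (a point): Middle of the white ceramic leaf rest, at the height of the centre line of a rod lying in it; x along the rest. A fixed leaf 190 by 62 mm, 5 mm thick, with two cross walls (8 mm thick, 40 mm wide) at x = -58 and 58 mm. Each has a notch 24 mm wide, floor 30 mm and horns 39 mm above the board. Between the walls is free room for fingers.
- mold: The round sushi mold with its lid on, translucent plastic, 68 mm across, 45 mm high, loose on the middle of the press base under the press disc. Origin: centre of its underside.
- bowl: Stainless mixing bowl, 170 mm across, 75 mm high. Origin: centre of its underside. Leave alone.
- cup: Green silicone food cup, 66 mm across, 35 mm high. Origin: centre of its underside. Leave alone.
- caddy: White plastic tilt-out drawer caddy, 90 by 200 mm, 75 mm high. Origin: centre of its underside. Leave alone.
- bottle: Bottle, 52 mm across, 140 mm high. Origin: centre of its underside. Leave alone.
- paddle: Wooden rice paddle, 190 mm long, lying flat along its x axis. Leave alone.
- dish: Small ceramic dish, 96 mm across, 20 mm high. Origin: centre of its underside. Leave alone.
There are look-alikes about, which are no part of the job. Of the things that look like the part that bears rod_mid, the smaller one is meant. What is shaped like the mold but pink is not meant.

How it is judged:
On the way, in this order (a step that is already met when the one before it is completed fails the run):
1. the rod has been taken up from the leaf rest (height (world z) of rod_mid above 0.08 m), for 0.2 s.
2. the rod holds the pawl clear of the teeth and the weight sinks (value of joint pawl above 0.15 rad and contact force between rod and pawl above 0.5 N and velocity of joint ram below -0.005 m/s), for 0.2 s.
3. the weight stands on the mold (value of joint ram below 0.004 m and contact force between ram and mold above 2 N), for 0.2 s.
At the end, for the whole second after the job is handed in: The press disc stands on the mold (within 4 mm, at least 2 N on it), the mold within 10 mm of its start, and the rod lies at rest in both notches of the leaf rest: its centre within 4 mm of resting height, 12 mm across, 35 mm along, 0.2 rad (all of step 3 and z of rod_mid in the frame of saddle between -0.004 and 0.004 m and y of rod_mid in the frame of saddle between -0.012 and 0.012 m and x of rod_mid in the frame of saddle between -0.035 and 0.035 m and angle between the x axis of rod_mid and the x axis of saddle, either way round below 0.2 rad and linear speed of rod below 0.01 m/s and distance of mold from where it was at the start of the episode below 0.01 m); the robot touches nothing.
It fails at once if the rod strains the pawl (more than 5 N) (contact force between rod and pawl above 5 N).
It fails at once if the gripper itself works the pawl (more than 1 N) (contact force between the arm and pawl above 1 N).
It fails at once if the rod or the robot pushes on the weight, shaft or press disc (more than 2 N) (contact force between any of rod, the arm and ram above 2 N).
It fails at once if the mold is pushed away (more than 10 mm) (distance of mold from where it was at the start of the episode above 0.01 m).
It fails at once if another thing is disturbed (moved more than 20 mm) (distance of any of bowl, cup, caddy, bottle, paddle, dish from where it was at the start of the episode above 0.02 m).
It also fails if it takes over 59 s, if anything falls off the work surface, if the arm or the gripper's body presses on something with over 40 N, if the wrist force passes 120 N, or if a joint passes its speed limit or range.

## Working session

There is one attempt and no reset: what is moved stays moved. The work goes in short steps, Python scripts to look and compute and a shell command to move; the robot and the scene stay as the last step left them, time stands still between calls to the robot, and variables do not carry over. Pictures are saved under pics/ and viewed, at most 10 in all, crops included, and the job is handed in when it is done.

```bash
mkdir -p pics; ls; cat > h.py <<'E'
import numpy as np, cv2
from plant import ctrl
def snap(n,f=None):
    s=ctrl.snapshot(n)
    if f: cv2.imwrite('pics/'+f,s['image'])
    return s
def ray(s,u,v):
    K=np.array(s['intrinsics']);T=np.array(s['pose'])
    d=T[:3,:3]@np.linalg.solve(K,[u,v,1.]);return T[:3,3],d/np.linalg.norm(d)
def onz(s,u,v,z):
    o,d=ray(s,u,v);return o+d*(z-o[2])/d[2]
def two(s1,p1,s2,p2):
    o1,d1=ray(s1,*p1);o2,d2=ray(s2,*p2)
    t=np.linalg.lstsq(np.c_[d1,-d2],o2-o1,rcond=None)[0]
    a,b=o1+d1*t[0],o2+d2*t[1];return (a+b)/2,np.linalg.norm(a-b)
def proj(s,P):
    K=np.array(s['intrinsics']);T=np.array(s['pose'])
    c=T[:3,:3].T@(np.array(P)-T[:3,3]);p=K@c;return p[:2]/p[2]
E
python3 - <<'E'
from h import *
np.set_printoptions(precision=3,suppress=True)
for n in('side','top'):
    s=snap(n,n+'0.png');print(n,s['intrinsics'],s['pose'])
print(ctrl.read_state(),ctrl.tcp_to_grasp)
E
```

```text
pics
side [[526.906   0.    324.386]
 [  0.    526.906 233.135]
 [  0.      0.      1.   ]] [[-0.796 -0.389  0.463 -0.104]
 [-0.605  0.496 -0.623  0.892]
 [ 0.013 -0.776 -0.631  0.948]
 [ 0.     0.     0.     1.   ]]
top [[594.049   0.    310.412]
 [  0.    594.049 239.302]
 [  0.      0.      1.   ]] [[ 0.002 -0.997  0.072  0.387]
 [-1.    -0.     0.024  0.05 ]
 [-0.024 -0.072 -0.997  1.339]
 [ 0.     0.     0.     1.   ]]
{'time': 0.1, 'joint_pos': array([ 1.104,  0.468, -0.012,  1.603,  0.006,  1.071, -0.056]), 'qvel': array([ 0.   , -0.002, -0.   , -0.001, -0.   ,  0.   , -0.001]), 'effort': array([  0.001, -52.165,  -0.013, -24.437,  -0.057,   0.014,   0.   ]), 'ee_pos': array([ 0.267, -0.592,  0.214]), 'tcp_rot': array([-0.001,  0.978,  0.21 , -0.   ]), 'force': array([-0.046, -0.098, -0.345]), 'moment': array([ 0.015,  0.021, -0.016]), 'gripper_force': 0.0, 'finger_gap': 0.9999400748712036} 0.0187
```

View pics/top0.png

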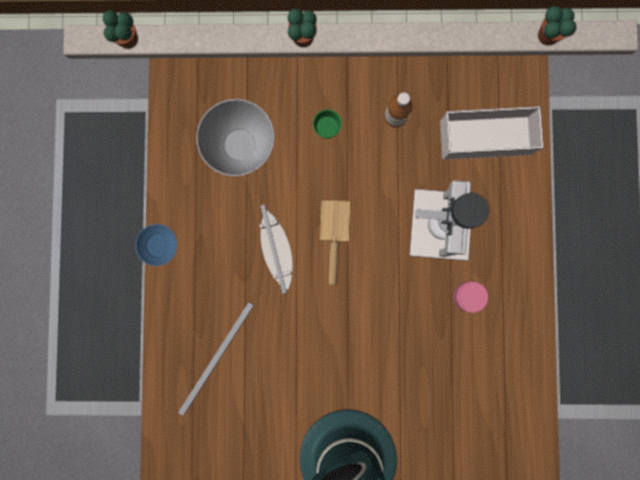

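View pics/side0.png

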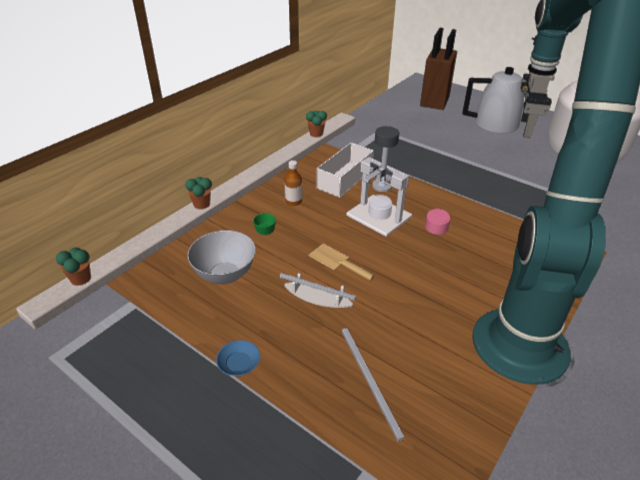

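The top view shows the rod in the leaf rest at (264,206)–(286,291) and a longer look-alike bar lying on the board at (250,305)–(181,413). The smaller bar, the one in the rest, fits. The press is at (440,225) with its tongue pointing left in the image (+y). The pink mold at (471,297) is the decoy. I'll confirm this in an enlarged crop.

```bash
python3 - <<'E'
from h import *
np.set_printoptions(precision=4,suppress=True)
t=cv2.imread('pics/top0.png');d=cv2.imread('pics/side0.png')
a=cv2.resize(t[195:305,235:325],None,fx=5.4,fy=5.4,interpolation=3)[:300]
A=lambda im,x,y,w,h:cv2.resize(im[y:y+h,x:x+w],(400,300),interpolation=3)
o=np.vstack([np.hstack([A(t,215,195,133,100),A(t,400,175,107,80)]),np.hstack([A(d,267,255,107,80),A(d,320,120,133,100)])])
cv2.imwrite('pics/crop1.png',o)
E
```

```text
(no output)
```

View pics/crop1.png

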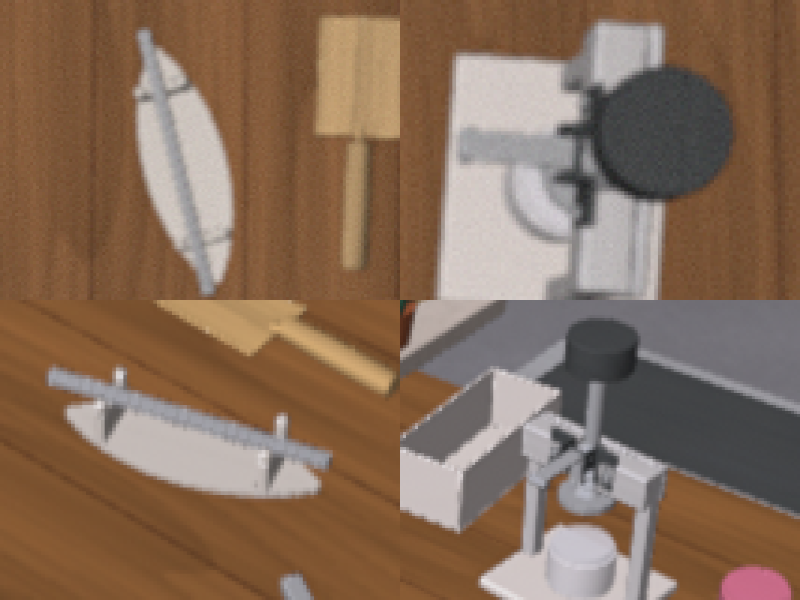

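The crops show a thin rod in both notches of the leaf rest, with finger room between the walls. They also show the tongue's free end at top px ≈(417,214) / side px ≈(365,177), and the white mold under the disc. So these are the right rod and press.

```bash
python3 - <<'E'
from h import *
np.set_printoptions(precision=4,suppress=True)
t=snap('top');d=snap('side')
im=t['image'].astype(int);hsv=cv2.cvtColor(t['image'],cv2.COLOR_BGR2HSV)
# rod ends / axis by mask: grey (low sat), mid value
m=((hsv[...,1]<60)).astype(np.uint8);m[:195]=0;m[300:]=0;m[:,:235]=0;m[:,:]*=1
n=m.copy();n[:,310:]=0
print('grey rows',[(r,np.flatnonzero(n[r])[[0,-1]]) for r in range(200,298,4) if n[r].any()])
print('vals row 250',[(int(c),im[250,c].sum()//3) for c in range(258,300,2)])
for nm,p in(('A',(263.3,205.5)),('B',(284.5,292))): print(nm,onz(t,*p,.0345))
# base
b=m.copy();b=((hsv[...,1]<40)&(hsv[...,2]>150)).astype(np.uint8);b[:180]=0;b[270:]=0;b[:,:400]=0;b[:,490:]=0
c=max(cv2.findContours(b,0,2)[0],key=cv2.contourArea);r=cv2.approxPolyDP(c,3,True)[:,0];print(r)
for q in r: print(q,onz(t,*q,.012))
P,e=two(t,(416.6,213.7),d,(365,177.3));print('lip',P,e)
E
```

```text
grey rows [(204, array([263, 263])), (208, array([261, 265])), (212, array([262, 269])), (216, array([262, 273])), (220, array([262, 276])), (224, array([260, 279])), (228, array([260, 282])), (232, array([260, 284])), (236, array([260, 286])), (240, array([261, 287])), (244, array([261, 288])), (248, array([262, 289])), (252, array([262, 290])), (256, array([264, 291])), (260, array([265, 291])), (264, array([267, 292])), (268, array([269, 292])), (272, array([270, 291])), (276, array([273, 291])), (280, array([276, 290])), (284, array([280, 289])), (288, array([281, 288])), (292, array([282, 285]))]
vals row 250 [(258, np.int64(88)), (260, np.int64(86)), (262, np.int64(147)), (264, np.int64(198)), (266, np.int64(199)), (268, np.int64(195)), (270, np.int64(193)), (272, np.int64(165)), (274, np.int64(159)), (276, np.int64(164)), (278, np.int64(196)), (280, np.int64(198)), (282, np.int64(199)), (284, np.int64(200)), (286, np.int64(197)), (288, np.int64(197)), (290, np.int64(162)), (292, np.int64(98)), (294, np.int64(92)), (296, np.int64(82)), (298, np.int64(92))]
A [0.5565 0.1863 0.0345]
B [0.3657 0.1383 0.0345]
[[417 189]
 [410 254]
 [440 257]
 [439 250]
 [445 246]
 [445 225]
 [440 225]
 [436 218]
 [444 218]
 [441 208]
 [448 201]
 [442 197]
 [443 192]]
[417 189] [ 0.5963 -0.1568  0.012 ]
[410 254] [ 0.4503 -0.1397  0.012 ]
[440 257] [ 0.4437 -0.2061  0.012 ]
[439 250] [ 0.4593 -0.2041  0.012 ]
[445 246] [ 0.4682 -0.2175  0.012 ]
[445 225] [ 0.5151 -0.2182  0.012 ]
[440 225] [ 0.5151 -0.2071  0.012 ]
[436 218] [ 0.5309 -0.1984  0.012 ]
[444 218] [ 0.5308 -0.2162  0.012 ]
[441 208] [ 0.5533 -0.2098  0.012 ]
[448 201] [ 0.5691 -0.2256  0.012 ]
[442 197] [ 0.5781 -0.2124  0.012 ]
[443 192] [ 0.5894 -0.2148  0.012 ]
lip [ 0.5223 -0.1301  0.1732] 0.0008315243846017899
```

```bash
cat >> h.py <<'E'
from scipy.spatial.transform import Rotation as R
def tool():
    s=ctrl.read_state();q=s['tcp_rot'];return np.array(s['ee_pos']),R.from_quat([q[1],q[2],q[3],q[0]]),s
def down(yaw): return R.from_matrix(np.array([[np.cos(yaw),np.sin(yaw),0],[np.sin(yaw),-np.cos(yaw),0],[0,0,-1]]))
def rows(p,yaw,start=None):
    """shift (cm) and turn from the current (or given) tool pose to tip position p with tool x at yaw, pointing down"""
    if start is None: a,r,_=tool()
    else: a,r=np.array(start[0]),down(start[1])
    return np.round(r.inv().apply(np.array(p)-a)*100,2),np.round((r.inv()*down(yaw)).as_rotvec(),3)
E
python3 - <<'E'
from h import *
w=[.40,-.10,.25]
print(rows(w,.3)); print(rows([.437,.156,.10],.246,(w,.3)))
E
```

```text
(array([ 32.35, -39.4 ,  -3.56]), array([-0.001,  0.   ,  0.124]))
(array([ 11.1 , -23.36,  15.  ]), array([0.   , 0.   , 0.054]))
```

```bash
python3 -m crank '[3,-3.5,-1.5,0,0,0.02,1, 6,-7.5,-1.8,0,0,0.04,1, 9.5,-11.5,-1.8,0,0,0.06,1, 12.5,-15.5,-1.8,0,0,0.06,1, 16,-19.5,-1.8,0,0,0.06,1]'; python3 -m crank '[3,-3.5,-1.5,0,0,0.02,1, 6,-7.5,-1.8,0,0,0.04,1, 9.5,-11.5,-1.8,0,0,0.06,1, 12.5,-15.5,-1.8,0,0,0.06,1, 16,-19.5,-1.8,0,0,0.06,1]'; python3 - <<'E'
from h import *
print(tool()[2]['joint_pos'],rows([.437,.156,.10],.246))
E
```

```text
time: 0.7
ee_pos: [0.331, -0.353, 0.2326]
tcp_rot: [0.0, 0.984, 0.181, -0.0]
force: [0.8, -0.1, 0.6]
finger_gap: 1.002
gripper_force: 0.0
time: 1.2
ee_pos: [0.409, -0.12, 0.2509]
tcp_rot: [0.0, 0.989, 0.151, 0.0]
force: [0.5, -0.8, 0.5]
finger_gap: 1.004
gripper_force: 0.0
[ 0.53562535  0.06094204 -0.339163    2.05810876  0.02445342  1.02540924
 -1.08305354] (array([ 10.91, -25.52,  15.07]), array([ 0.001, -0.   ,  0.057]))
```

```bash
python3 -m crank '[2,-4.5,0,0,0,0.02,1, 4,-9,1,0,0,0.04,1, 6,-13.5,3,0,0,0.05,1, 7.5,-17.5,5,0,0,0.057,1, 9,-21,7,0,0,0.057,1]'; python3 -m crank '[1.9,-4.5,3,0,0,0,1, 1.9,-4.5,7,0,0,0,1, 1.9,-4.5,8,0,0,0,1,1.9,-4.5,8,0,0,0,1]'; python3 - <<'E'
from h import *
snap('top','top1.png')
im=cv2.imread('pics/top1.png');cv2.imwrite('pics/top1c.png',cv2.resize(im[180:320,200:360],None,fx=4,fy=4))
print(tool()[2]['joint_pos'],tool()[0],rows([.437,.156,.0158],.246))
E
```

```text
time: 1.7
ee_pos: [0.4319, 0.1077, 0.1802]
tcp_rot: [-0.0, 0.992, 0.124, 0.001]
force: [1.3, -0.3, 0.4]
finger_gap: 1.003
gripper_force: 0.0
time: 2.1
ee_pos: [0.4382, 0.1527, 0.0993]
tcp_rot: [0.0, 0.992, 0.123, -0.002]
force: [0.5, 0.4, 0.2]
finger_gap: 1.0
gripper_force: 0.0
[ 0.03703306  0.3873578  -0.52060732  2.10706264  0.29041374  0.7168772
 -1.99792988] [0.43946094 0.15275522 0.1007643 ] (array([-0.15, -0.38,  8.5 ]), array([ 0.001,  0.001, -0.   ]))
```

View pics/top1c.png

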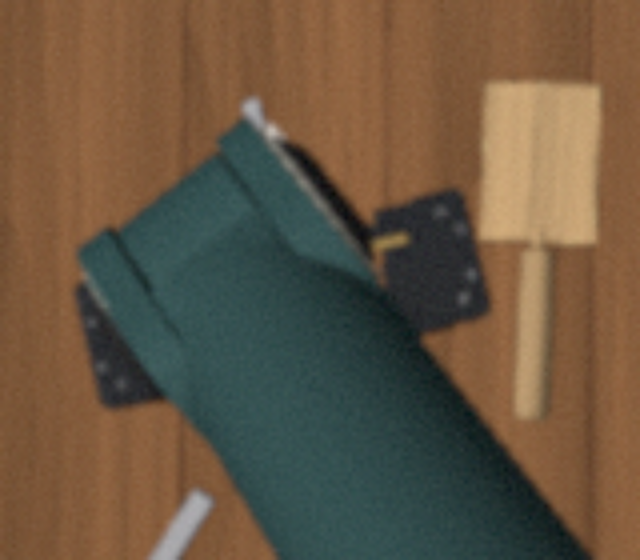

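The arm hides the rod in this crop, but the body is aligned across the rest and clear of the paddle. I'll descend now.

```bash
python3 -m crank '[-0.1,-0.35,3,0,0,0,1, -0.1,-0.35,6,0,0,0,1, -0.1,-0.35,8,0,0,0,1, -0.1,-0.35,8.5,0,0,0,1, -0.1,-0.35,8.5,0,0,0,1]'; python3 -m crank '[0,0,0,0,0,0,0.3, 0,0,0,0,0,0,-0.5, 0,0,0,0,0,0,-1, 0,0,0,0,0,0,-1, 0,0,0,0,0,0,-1]' 50;  python3 -m crank '[0,0,0,0,0,0,-1, 0,0,0,0,0,0,-1, 0,0,0,0,0,0,-1]' 58
```

```text
time: 2.65
ee_pos: [0.4388, 0.1562, 0.0167]
tcp_rot: [0.0, 0.992, 0.122, 0.001]
force: [-0.1, -0.5, 0.1]
finger_gap: 1.002
gripper_force: 0.0
time: 3.15
ee_pos: [0.4379, 0.1569, 0.0158]
tcp_rot: [0.0, 0.992, 0.123, 0.0]
force: [0.5, -0.8, 0.1]
finger_gap: 0.588
gripper_force: 0.0
time: 3.45
ee_pos: [0.4377, 0.1569, 0.0155]
tcp_rot: [0.0, 0.992, 0.123, -0.0]
force: [0.4, 0.7, -0.1]
finger_gap: 0.325
gripper_force: 0.0
```

```bash
python3 -m crank '[0,0,0,0,0,0,-1, 0,0,0,0,0,0,-1, 0,0,0,0,0,0,-1, 0,0,0,0,0,0,-1, 0,0,0,0,0,0,-1]';python3 -m crank '[0,0,0,0,0,0,-1, 0,0,0,0,0,0,-1]'; python3 - <<'E'
from h import *
print(tool()[2]['force'],tool()[2]['moment'])
E
```

```text
time: 3.95
ee_pos: [0.4377, 0.1568, 0.0155]
tcp_rot: [0.0, 0.992, 0.123, -0.0]
force: [0.4, -0.5, 0.6]
finger_gap: 0.087
gripper_force: 58.0
time: 4.15
ee_pos: [0.4377, 0.1568, 0.0155]
tcp_rot: [0.0, 0.992, 0.123, -0.0]
force: [0.3, -1.2, -0.8]
finger_gap: 0.089
gripper_force: 58.0
[ 0.33147624 -1.24845058 -0.8185455 ] [ 0.00079805 -0.0381221   0.01187418]
```

```bash
python3 -m crank '[0,0,-2,0,0,0,-1, 0,0,-5,0,0,0,-1, 0,0,-9,0,0,0,-1, 0,0,-11.5,0,0,0,-1, 0,0,-11.5,0,0,0,-1]'; python3 - <<'E'
from h import *
a=cv2.imread('pics/side0.png')[155:205,350:410];b=cv2.imread('pics/top0.png')[190:240,405:465]
f=lambda i:cv2.resize(i,(400,333),interpolation=cv2.INTER_CUBIC)
d=snap('side')['image'][200:300,240:360]
cv2.imwrite('pics/lip.png',np.hstack([f(a),f(b)]));
cv2.imwrite('pics/lip.png',np.vstack([np.hstack([f(a),f(b)]),cv2.resize(np.hstack([d,d*0]),(800,266+67))[:267]]))
print(tool()[0],tool()[2]['joint_pos'])
E
```

```text
time: 4.65
ee_pos: [0.44, 0.1576, 0.1336]
tcp_rot: [-0.0, 0.992, 0.123, 0.003]
force: [0.5, -0.5, -0.3]
finger_gap: 0.09
gripper_force: 58.0
[0.43875506 0.1568656  0.13176885] [ 0.06514079  0.33658601 -0.55795848  2.08630133  0.25314515  0.77968458
 -1.97322951]
```

View pics/lip.png

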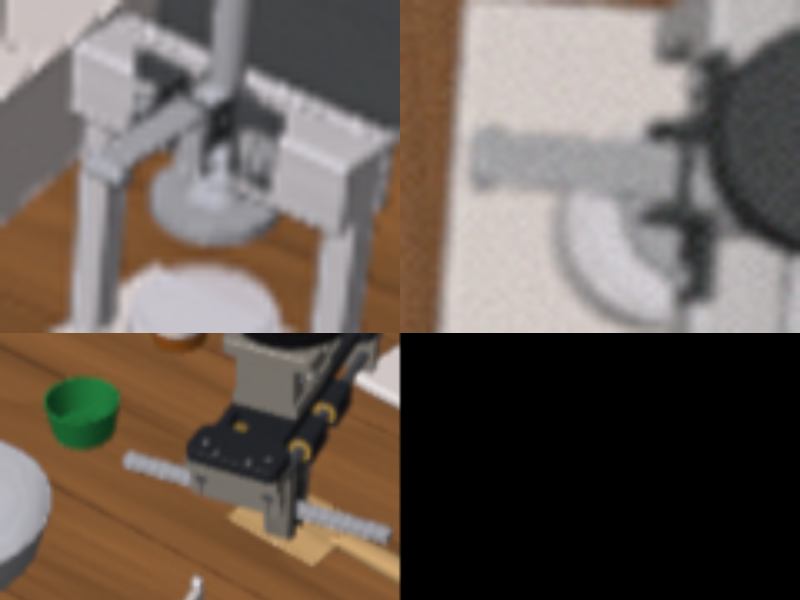

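```bash
python3 - <<'E'
from h import *
np.set_printoptions(precision=4,suppress=True)
t=snap('top','top2.png');d=snap('side')
p,r,s=tool()
for px in((365.7,179),(365.7,179.8)):print('lip',two(t,(418,213.5),d,px))
B=onz(d,356.4,260.7,p[2]+.0187);A=onz(d,277.5,238.1,p[2]+.0187)
print(A,B,np.linalg.norm(A-B),p,np.linalg.norm(A[:2]-p[:2]),np.linalg.norm(B[:2]-p[:2]), s['force'],s['moment'])
print('press base corners side?', [proj(d,q) for q in ((.594,-.153,.012),(.449,-.141,.012))],[proj(t,q) for q in ((.594,-.153,.012),(.449,-.141,.012))])
E
```

```text
lip (array([ 0.5231, -0.1344,  0.1653]), np.float64(0.0004151479691442842))
lip (array([ 0.5233, -0.135 ,  0.1624]), np.float64(0.0006248118477824363))
[0.5591 0.186  0.1484] [0.366  0.1364 0.1484] 0.19937836368440173 [0.4371 0.1562 0.1297] 0.12554752857817233 0.0738552254647953 [-0.8704 -0.8665 -1.853 ] [0.0322 0.05   0.0056]
press base corners side? [array([345.987 , 211.5371]), array([385.3402, 232.5324])] [array([415.3024, 190.0235]), array([410.6006, 254.5826])]
```

```bash
python3 - <<'E'
from h import *
m=([.485,.06,.135],.87)
print(rows(*m));print(rows([.529,-.03,.121],1.5,m))
E
```

```text
(array([ 2.3 , 10.5 , -0.53]), array([-0.   ,  0.002, -0.624]))
(array([-4.04,  9.17,  1.4 ]), array([ 0.  ,  0.  , -0.63]))
```

```bash
python3 -m crank '[0.5,2.1,-0.2,0,0,-0.125,-1, 1,4.2,-0.4,0,0,-0.25,-1, 1.4,6.3,-0.5,0,0,-0.375,-1, 1.8,8.4,-0.5,0,0,-0.5,-1, 2.3,10.5,-0.5,0,0,-0.625,-1]'; python3 -m crank '[-0.8,1.8,0.3,0,0,-0.13,-1, -1.6,3.6,0.6,0,0,-0.25,-1, -2.4,5.4,0.8,0,0,-0.38,-1, -3.2,7.3,1,0,0,-0.5,-1, -4,9.2,1.2,0,0,-0.63,-1]'; python3 -m crank '[0,0,0,0,0,0,-1,0,0,0,0,0,0,-1]'; python3 - <<'E'
from h import *
np.set_printoptions(precision=4,suppress=True)
t=snap('top');d=snap('side')
f=lambda i:cv2.resize(i,(400,300),interpolation=cv2.INTER_CUBIC)
cv2.imwrite('pics/pre.png',np.hstack([f(t['image'][175:250,375:475]),f(d['image'][140:215,310:410])]))
print(tool()[0],rows([.529,-.03,.121],1.5))
E
```

```text
time: 5.3
ee_pos: [0.4847, 0.0597, 0.1337]
tcp_rot: [-0.001, 0.905, 0.425, -0.002]
force: [-0.3, 0.0, -1.3]
finger_gap: 0.089
gripper_force: 58.0
time: 5.8
ee_pos: [0.5295, -0.0298, 0.1215]
tcp_rot: [-0.001, 0.729, 0.684, -0.001]
force: [-0.1, 0.4, -0.4]
finger_gap: 0.086
gripper_force: 58.0
time: 6.0
ee_pos: [0.5292, -0.0287, 0.1221]
tcp_rot: [-0.002, 0.732, 0.681, -0.001]
force: [-0.3, 0.0, -1.2]
finger_gap: 0.089
gripper_force: 58.0
[ 0.5294 -0.0278  0.1229] (array([-0.22, -0.03,  0.19]), array([-0.002, -0.001,  0.002]))
```

View pics/pre.png

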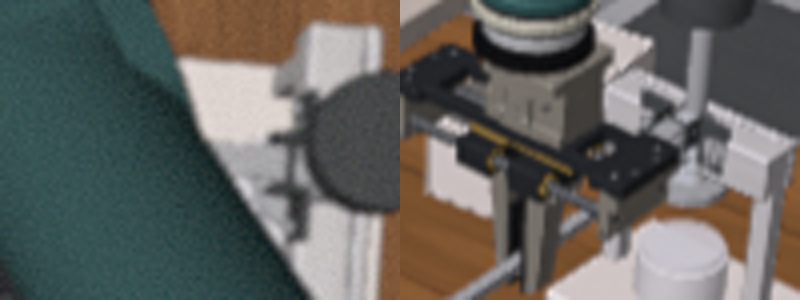

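The gripper hides the lip in both views, but the press disc at side px ≈(383,187) stays visible. I'll slide in well below the lip and take a tare before raising.

```bash
cat >> h.py <<'E'
def avg(n=6):
    """mean force, moment, tip height over n readings; last side image"""
    F=[];Z=[]
    for i in range(n):
        d=snap('side');s=ctrl.read_state();F.append(np.r_[s['force'],s['moment']]);Z.append(s['ee_pos'])
    print('t',round(s['time'],2),'F,M',np.round(np.mean(F,0),3),'sd',np.round(np.std(F,0),2)[[2,3]],'p',np.round(np.mean(Z,0),4))
    return d
E
python3 -m crank '[-1,0,0.1,0,0,0,-1, -2.2,0,0.1,0,0,0,-1, -3.4,0,0.1,0,0,0,-1, -4.4,0,0.1,0,0,0,-1, -4.4,0,0.1,0,0,0,-1]'; python3 - <<'E'
from h import *
avg(8)
E
python3 -m crank '[0,0,-0.3,0,0,0,-1, 0,0,-0.6,0,0,0,-1,0,0,-0.8,0,0,0,-1,0,0,-0.8,0,0,0,-1]' >/dev/null; python3 - <<'E'
from h import *
d=avg(8)
cv2.imwrite('pics/in.png',cv2.resize(d['image'][100:250,300:460],(640,600),interpolation=2))
E
```

```text
time: 6.6
ee_pos: [0.5271, -0.0756, 0.1225]
tcp_rot: [0.0, 0.732, 0.681, -0.0]
force: [-0.3, 0.9, -0.2]
finger_gap: 0.087
gripper_force: 58.0
t 7.0 F,M [ 0.584  0.019 -0.345 -0.03  -0.08  -0.012] sd [0.49 0.02] p [ 0.5274 -0.0729  0.1226]
t 7.8 F,M [ 0.092  0.257 -0.622 -0.05  -0.071 -0.006] sd [0.66 0.02] p [ 0.5273 -0.0731  0.1305]
```

View pics/in.png

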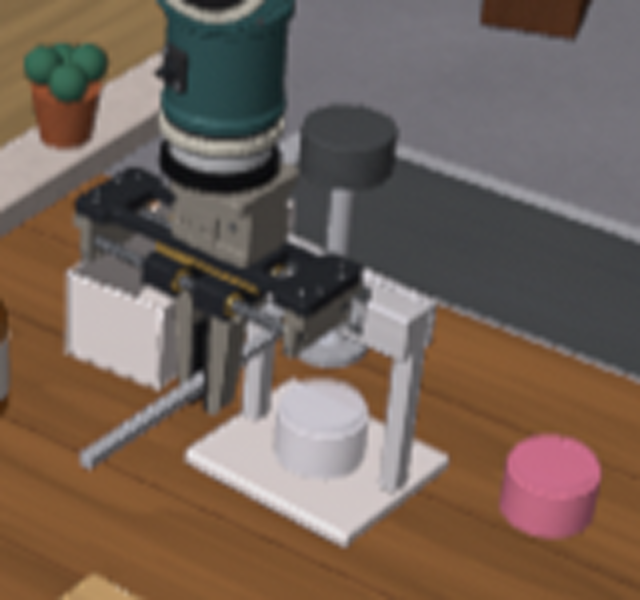

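Side view: the rod runs under the bridge front, and the weight shows at side px ≈(387,136), disc ≈(383,187). I'll track the weight row while raising in 2 mm steps.

```bash
cat >> h.py <<'E'
def wrow(d):
    g=cv2.cvtColor(d['image'],cv2.COLOR_BGR2GRAY)[115:200,368:405];print('weight row',round(float(np.nonzero(g<58)[0].mean()+115),2),int((g<58).sum()))
E
python3 -m crank '[0,0,-0.2,0,0,0,-1,0,0,-0.2,0,0,0,-1]' >/dev/null; python3 -c "
from h import *
wrow(avg(5))"
python3 -m crank '[0,0,-0.2,0,0,0,-1,0,0,-0.2,0,0,0,-1]' >/dev/null; python3 -c "
from h import *
wrow(avg(5))"
python3 -m crank '[0,0,-0.2,0,0,0,-1,0,0,-0.2,0,0,0,-1]' >/dev/null; python3 -c "
from h import *
wrow(avg(5))"
```

```text
t 8.25 F,M [ 0.191 -0.395 -0.312 -0.046 -0.073 -0.013] sd [0.25 0.02] p [ 0.5274 -0.0731  0.1326]
weight row 157.17 435
t 8.7 F,M [ 0.049  0.195 -0.389 -0.031 -0.06  -0.027] sd [0.33 0.03] p [ 0.5274 -0.0731  0.1346]
weight row 157.0 444
t 9.15 F,M [-0.113  0.045 -0.944 -0.047 -0.054 -0.004] sd [0.37 0.02] p [ 0.5274 -0.0731  0.1366]
weight row 156.59 446
```

```bash
cat >> h.py <<'E'
def wrow(d):
    g=cv2.cvtColor(d['image'],cv2.COLOR_BGR2GRAY)[115:200,378:400];n=(g<58).sum(1);print('weight top row',int(np.flatnonzero(n>8)[0]+115),n[:60:4])
E
python3 -m crank '[0,0,-0.2,0,0,0,-1,0,0,-0.2,0,0,0,-1]' >/dev/null; python3 -c "
from h import *
wrow(avg(5))"
python3 -m crank '[0,0,-0.2,0,0,0,-1,0,0,-0.2,0,0,0,-1]' >/dev/null; python3 -c "
from h import *
wrow(avg(5))"
```

```text
t 9.6 F,M [-0.159 -0.144 -1.966  0.128 -0.03  -0.013] sd [0.41 0.04] p [ 0.5272 -0.073   0.1385]
weight top row 139 [ 0  0  0  0  0  2  9  9  2  0  0  0 13 12  9]
t 10.05 F,M [-0.166  0.558 -1.957  0.206 -0.054 -0.013] sd [0.54 0.01] p [ 0.5273 -0.073   0.1406]
weight top row 139 [ 0  0  0  0  0  2 10  9  0  0  0  1 11 12  8]
```

```bash
cat >> h.py <<'E'
import os
def wrow(d):
    g=cv2.cvtColor(d['image'],cv2.COLOR_BGR2GRAY)[105:200,374:400]
    if not os.path.exists('ref.png'): cv2.imwrite('ref.png',g)
    r=cv2.imread('ref.png',0)
    m=cv2.matchTemplate(g,r[18:44],cv2.TM_CCOEFF_NORMED)[:,0];print('weight moved rows',int(m.argmax())-18,round(float(m.max()),2))
E
python3 -m crank '[0,0,-0.2,0,0,0,-1,0,0,-0.2,0,0,0,-1]' >/dev/null; python3 -c "
from h import *
wrow(avg(6))"
python3 -m crank '[0,0,-0.2,0,0,0,-1,0,0,-0.2,0,0,0,-1]' >/dev/null; python3 -c "
from h import *
wrow(avg(6))"
python3 -m crank '[0,0,-0.2,0,0,0,-1,0,0,-0.2,0,0,0,-1]' >/dev/null; python3 -c "
from h import *
wrow(avg(6))"
```

```text
t 10.55 F,M [-0.014  0.478 -1.705  0.163 -0.038  0.007] sd [0.24 0.04] p [ 0.5274 -0.0731  0.1427]
weight moved rows 0 1.0
t 11.05 F,M [-2.100e-01  4.500e-01 -1.717e+00  1.020e-01 -1.050e-01  1.000e-03] sd [0.53 0.03] p [ 0.5274 -0.0732  0.1446]
weight moved rows 3 0.93
t 11.55 F,M [ 0.106 -0.042 -2.007 -0.01  -0.102  0.006] sd [0.4  0.04] p [ 0.5273 -0.0732  0.1466]
weight moved rows 8 0.85
```

```bash
python3 -m crank '[0,0,-0.15,0,0,0,-1]' >/dev/null; python3 -c "
from h import *
wrow(avg(5));wrow(avg(5));wrow(avg(5));d=avg(5);wrow(d)
cv2.imwrite('pics/sink.png',cv2.resize(d['image'][100:250,300:460],(640,600),interpolation=2))"
```

```text
t 11.9 F,M [-4.00e-03 -3.70e-01 -1.77e+00 -9.10e-02 -1.09e-01 -1.00e-03] sd [0.4  0.05] p [ 0.5274 -0.0732  0.1482]
weight moved rows 9 0.79
t 12.15 F,M [ 0.268 -0.658 -2.099 -0.092 -0.129  0.046] sd [0.5  0.02] p [ 0.5273 -0.0732  0.148 ]
weight moved rows 9 0.77
t 12.4 F,M [ 0.17  -0.344 -2.19  -0.094 -0.069 -0.007] sd [0.46 0.02] p [ 0.5273 -0.0731  0.148 ]
weight moved rows 9 0.76
t 12.65 F,M [ 0.188 -1.032 -1.95  -0.148 -0.089  0.012] sd [0.48 0.02] p [ 0.5273 -0.0731  0.1481]
weight moved rows 9 0.76
```

View pics/sink.png

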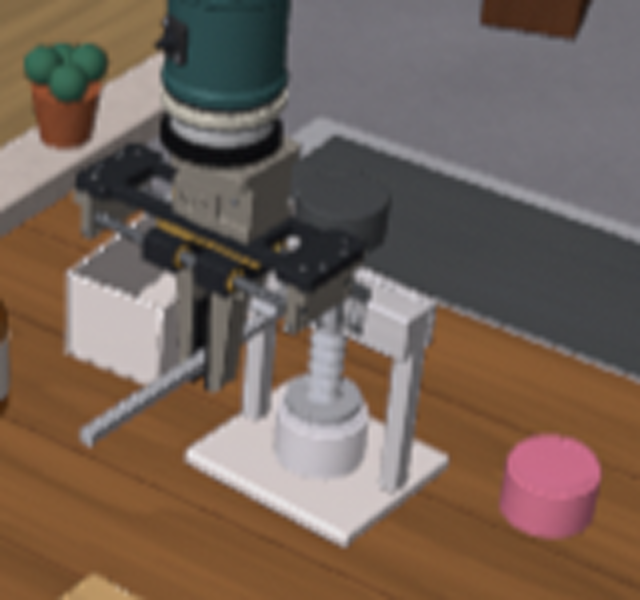

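The picture shows the weight lowered to crop (340,205) and the disc on the mold lid at crop (320,400). I'll check that it has stopped.

```bash
python3 - <<'E'
from h import *
o=cv2.imread('pics/sink.png')
a=avg(4);b=avg(4);
g=lambda i:cv2.cvtColor(i,cv2.COLOR_BGR2GRAY).astype(float)
sm=cv2.resize(b['image'][100:250,300:460],(640,600),interpolation=2)
print('diff vs sink (shaft/disc/weight)',np.abs(g(sm)-g(o))[360:420,280:370].mean(),np.abs(g(sm)-g(o))[180:250,340:390].mean(), 'noise', np.abs(g(sm)-g(o))[440:560,500:600].mean())
for z in(.11,.125):print(proj(b,[.516,-.212,z]))
for r in (0,.004,.012,.03,.066): print(r,'disc bottom centre, 28mm front rim crop', [(proj(b,[.516+.017,-.212+.022,.057+r])-[300,100])*4])
E
```

```text
t 12.85 F,M [-0.455 -1.058 -1.956 -0.13  -0.069  0.01 ] sd [0.23 0.01] p [ 0.5273 -0.0731  0.1481]
t 13.05 F,M [-0.312 -1.173 -2.041 -0.136 -0.066  0.006] sd [0.6  0.03] p [ 0.5273 -0.0731  0.1481]
diff vs sink (shaft/disc/weight) 0.3731481481481482 0.4977142857142857 noise 0.41141666666666665
[381.58948032 184.38791662]
[382.02031927 179.97319561]
0 disc bottom centre, 28mm front rim crop [array([284.33224424, 403.60601582])]
0.004 disc bottom centre, 28mm front rim crop [array([284.71206611, 399.11235944])]
0.012 disc bottom centre, 28mm front rim crop [array([285.47548347, 390.08040105])]
0.03 disc bottom centre, 28mm front rim crop [array([287.21179913, 369.538124  ])]
0.066 disc bottom centre, 28mm front rim crop [array([290.7638338 , 327.51415238])]
```

Weight dropped about 60 crop px, roughly 54 mm, and is stationary, so the ram is at 0. Next I lower the rod and withdraw.

```bash
python3 -m crank '[0,0,0.4,0,0,0,-1,0,0,0.8,0,0,0,-1,0,0,1.4,0,0,0,-1,0,0,2.2,0,0,0,-1,0,0,2.2,0,0,0,-1]'; python3 -m crank '[1.5,0,0,0,0,0,-1,3.5,0,0,0,0,0,-1,6,0,0,0,0,0,-1,6,0,0,0,0,0,-1]'; python3 - <<'E'
from h import *
avg(5)
m=([.485,.06,.14],.87)
print(rows(*m));print(rows([.4377,.1568,.13],.2466,m))
E
```

```text
time: 13.55
ee_pos: [0.5266, -0.0729, 0.1248]
tcp_rot: [-0.001, 0.731, 0.682, -0.001]
force: [-0.3, 0.4, -1.0]
finger_gap: 0.09
gripper_force: 58.0
time: 13.95
ee_pos: [0.5318, -0.0079, 0.1269]
tcp_rot: [-0.0, 0.729, 0.685, 0.001]
force: [0.0, 0.5, -0.8]
finger_gap: 0.09
gripper_force: 58.0
t 14.2 F,M [-0.265 -0.2   -0.933 -0.065 -0.059  0.024] sd [0.56 0.03] p [ 0.5316 -0.0125  0.1263]
(array([ 7.05, -5.16, -1.4 ]), array([0.   , 0.001, 0.631]))
(array([ 4.35, -9.86,  1.  ]), array([0.   , 0.   , 0.623]))
```

```bash
python3 -m crank '[1.4,-1,-0.3,0,0,0.13,-1, 2.8,-2,-0.6,0,0,0.25,-1, 4.2,-3.1,-0.9,0,0,0.38,-1, 5.6,-4.1,-1.2,0,0,0.5,-1, 7,-5.2,-1.4,0,0,0.63,-1]'; python3 -m crank '[0.9,-2,0,0,0,0.125,-1, 1.8,-4,0,0,0,0.25,-1, 2.7,-6,0,0,0,0.375,-1, 3.5,-8,0,0,0,0.5,-1, 4.3,-9.9,0,0,0,0.625,-1]';python3 -m crank '[0,0,0,0,0,0,-1,0,0,0,0,0,0,-1]'>/dev/null; python3 - <<'E'
from h import *
d=avg(6)
print(rows([.4377,.1568,.03],.2466))
I=d['image']
f=lambda i:cv2.resize(i,(400,300),interpolation=2)
cv2.imwrite('pics/back.png',np.vstack([np.hstack([f(I[205:265,260:340]),f(I[120:240,330:490])]),np.hstack([f(I[215:305,250:370]),f(snap('top')['image'][180:300,220:380])])]))
E
```

```text
time: 14.7
ee_pos: [0.4843, 0.0599, 0.1403]
tcp_rot: [0.0, 0.908, 0.419, 0.0]
force: [0.2, -0.5, -0.9]
finger_gap: 0.089
gripper_force: 58.0
time: 15.2
ee_pos: [0.4362, 0.1569, 0.1402]
tcp_rot: [0.0, 0.993, 0.12, 0.0]
force: [0.0, 0.8, -0.3]
finger_gap: 0.092
gripper_force: 58.0
t 15.7 F,M [ 0.207  0.473 -0.541  0.012  0.032 -0.002] sd [0.57 0.01] p [0.4369 0.1557 0.14  ]
(array([ 0.12, -0.06, 11.  ]), array([ 0.   ,  0.   , -0.001]))
```

View pics/back.png

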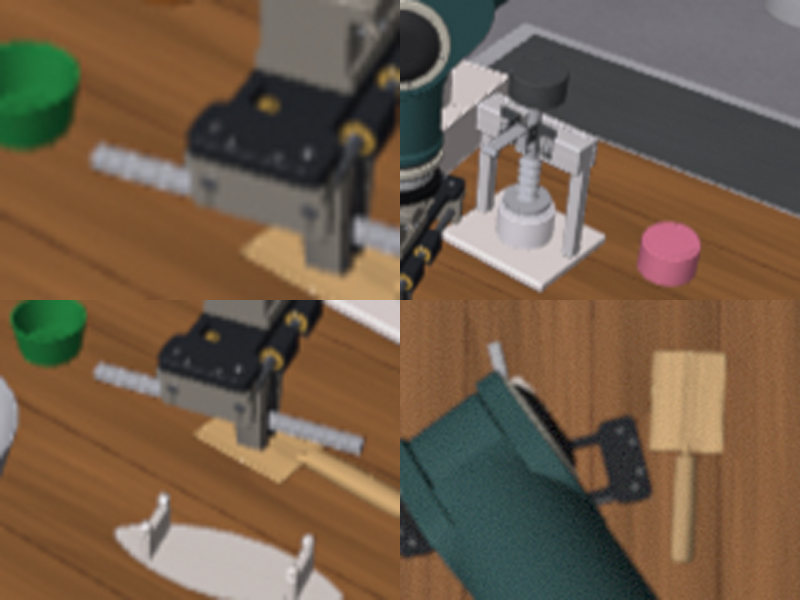

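Disc rests on the mold and the rod is still gripped, with its ends at side px ≈(279,237) and (359,259). I'll check its pitch before placing it.

```bash
python3 - <<'E'
from h import *
np.set_printoptions(precision=4,suppress=True)
d=snap('side');p=tool()[0];z=.14+.0187
for pit in(-.05,0,.05):
    u=np.array([.97*np.cos(pit),.244*np.cos(pit),np.sin(pit)]);g=np.array([.4369,.1557,z])
    print(pit,proj(d,g+.1255*u),proj(d,g-.074*u))
A=onz(d,279.1,236.6,z);B=onz(d,358.6,258.8,z);print(A,B,np.linalg.norm(A-B))
E
```

```text
-0.05 [277.5438 236.9599] [356.6858 256.5122]
0 [277.37   234.8933] [356.6395 257.7537]
0.05 [277.3141 232.8478] [356.5163 258.9681]
[0.5513 0.1886 0.1587] [0.3597 0.1378 0.1587] 0.19821486860152876
```

```bash
python3 -m crank '[0.1,-0.1,3,0,0,0,-1, 0.1,-0.1,6,0,0,0,-1, 0.1,-0.1,8.5,0,0,0,-1, 0.1,-0.1,10,0,0,0,-1, 0.1,-0.1,10.5,0,0,0,-1]'; python3 -m crank '[0,0,0.5,0,0,0,-1,0,0,1,0,0,0,-1,0,0,1.4,0,0,0,-1,0,0,1.9,0,0,0,-1,0,0,1.9,0,0,0,-1]'; python3 -c "
from h import *
avg(6)"
```

```text
time: 16.3
ee_pos: [0.4361, 0.1575, 0.0335]
tcp_rot: [0.0, 0.992, 0.123, -0.002]
force: [0.1, 0.1, -0.8]
finger_gap: 0.086
gripper_force: 58.0
time: 16.8
ee_pos: [0.4369, 0.1579, 0.0158]
tcp_rot: [0.0, 0.992, 0.123, -0.0]
force: [0.1, 0.1, -0.5]
finger_gap: 0.088
gripper_force: 58.0
t 17.1 F,M [-0.184  0.051 -0.953  0.034  0.015  0.001] sd [0.29 0.03] p [0.4372 0.158  0.0162]
```

```bash
python3 -m crank '[0,0,0,0,0,0,-0.7,0,0,0,0,0,0,-0.4,0,0,0,0,0,0,0.2,0,0,0,0,0,0,1,0,0,0,0,0,0,1]'; python3 -m crank '[0,0,0,0,0,0,1,0,0,0,0,0,0,1,0,0,0,0,0,0,1,0,0,0,0,0,0,1]'; python3 -m crank '[0,0,0,0,0,0,1,0,0,0,0,0,0,1,0,0,-1,0,0,0,1,0,0,-4,0,0,0,1,0,0,-8,0,0,0,1]';  python3 -m crank '[0,2,-4,0,0,0,1,0,6,-8,0,0,0,1,0,10,-12,0,0,0,1,0,14,-12,0,0,0,1,0,16,-12,0,0,0,1]'; python3 - <<'E'
from h import *
t=snap('top');d=snap('side')
f=lambda i:cv2.resize(i,(400,300),interpolation=2)
cv2.imwrite('pics/end.png',np.hstack([f(t['image'][190:310,215:375]),f(d['image'][250:340,260:380])]))
E
```

```text
time: 17.6
ee_pos: [0.4371, 0.158, 0.0161]
tcp_rot: [0.0, 0.992, 0.123, 0.0]
force: [0.5, 0.6, -0.5]
finger_gap: 0.475
gripper_force: 0.0
time: 18.0
ee_pos: [0.4371, 0.158, 0.0161]
tcp_rot: [0.0, 0.992, 0.123, -0.0]
force: [-0.5, -0.1, -0.3]
finger_gap: 0.825
gripper_force: 0.0
time: 18.5
ee_pos: [0.4357, 0.1578, 0.0963]
tcp_rot: [0.0, 0.992, 0.123, -0.002]
force: [-0.2, 0.2, -0.1]
finger_gap: 1.002
gripper_force: 0.0
time: 19.0
ee_pos: [0.4779, -0.0016, 0.219]
tcp_rot: [0.001, 0.993, 0.12, 0.002]
force: [0.1, 0.3, -0.7]
finger_gap: 0.999
gripper_force: 0.0
```

View pics/end.png

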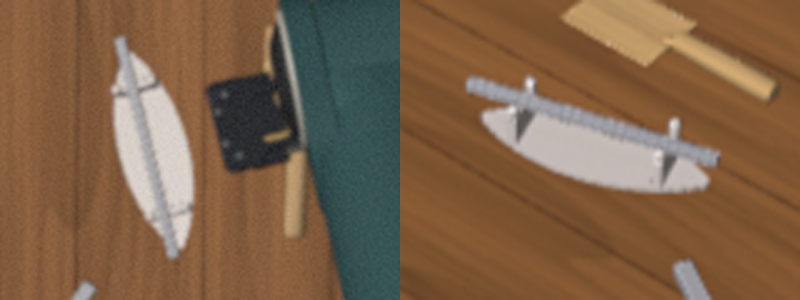

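The rod lies in both notches, with its ends at top px ≈(263,205) and (284,292), the same as at the start. I'm handing it in.

```bash
python3 -m crank '[0,0,0,0,0,0,1,0,0,0,0,0,0,1,0,0,0,0,0,0,1]' >/dev/null; python3 -c "
from plant import ctrl
print(ctrl.sign_off())"
```

```text
the job is handed in; nothing more can be done
None
```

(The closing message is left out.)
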